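# Pack and snap shut the ampoule carrier

### The job

Get the ampoule carrier ready for the ward: lay each loose ampoule from the worktop on its side in an empty compartment, one to a compartment, then press down the hinged cover of every compartment that holds an ampoule until it snaps shut and stays shut. Leave the covers of compartments that stay empty standing open, and do not knock over the vial standing near the ampoules.

Things in the scene. Friction and masses are not known exactly. Their poses are not given: they have to be found in the camera images.
- carrier: ampoule carrier, fixed: low white and grey plastic block 110 mm deep (x), 400 mm wide (y), deck top 24 mm high, six covered compartments in a row along y, 64 mm apart. Origin: middle of its underside, on the worktop; x from its front (clasps) to the hinges at the back, y along the row to the left, z up. Clasp blocks stand out in front to x = -65 mm, with steel rollers up to 29 mm high
- bay_1 (a point): compartment 1 from the carrier's +y end: centre of its floor, 18 mm above the worktop; axes as the carrier's. A trough 34 mm wide (y), 76 mm long (x), 6 mm deep; an ampoule lies lengthwise in it. Its cover's hinge axis runs along y, 48 mm behind this point (+x) and 6 mm above it. Cover: clear dome 94 long, 60 wide, 20 mm high, grip block on its top near the free edge
- cover_1 (a joint): cover 1, rad: 0 shut, 1.9 open (stop, leaning back). A weak spring (0.5 N) opens it unless latched. Grip block 16 x 12 (along y) x 12 mm: when shut its top centre is 78 mm in front of the hinge, 32 mm above it (56 mm over the worktop). The detent starts at 0.1 rad; some 5 to 8 N down on the block snaps it shut, then it stays below 0.02; as much up reopens it
- bay_2 (a point): compartment 2 from the carrier's +y end: centre of its floor, 18 mm above the worktop; axes as the carrier's. A trough 34 mm wide (y), 76 mm long (x), 6 mm deep; an ampoule lies lengthwise in it. Its cover's hinge axis runs along y, 48 mm behind this point (+x) and 6 mm above it. Cover: clear dome 94 long, 60 wide, 20 mm high, grip block on its top near the free edge
- cover_2 (a joint): cover 2, rad: 0 shut, 1.9 open (stop, leaning back). A weak spring (0.5 N) opens it unless latched. Grip block 16 x 12 (along y) x 12 mm: when shut its top centre is 78 mm in front of the hinge, 32 mm above it (56 mm over the worktop). The detent starts at 0.1 rad; some 5 to 8 N down on the block snaps it shut, then it stays below 0.02; as much up reopens it
- bay_3 (a point): compartment 3 from the carrier's +y end: centre of its floor, 18 mm above the worktop; axes as the carrier's. A trough 34 mm wide (y), 76 mm long (x), 6 mm deep; an ampoule lies lengthwise in it. Its cover's hinge axis runs along y, 48 mm behind this point (+x) and 6 mm above it. Cover: clear dome 94 long, 60 wide, 20 mm high, grip block on its top near the free edge
- cover_3 (a joint): cover 3, rad: 0 shut, 1.9 open (stop, leaning back). A weak spring (0.5 N) opens it unless latched. Grip block 16 x 12 (along y) x 12 mm: when shut its top centre is 78 mm in front of the hinge, 32 mm above it (56 mm over the worktop). The detent starts at 0.1 rad; some 5 to 8 N down on the block snaps it shut, then it stays below 0.02; as much up reopens it
- bay_4 (a point): compartment 4 from the carrier's +y end: centre of its floor, 18 mm above the worktop; axes as the carrier's. A trough 34 mm wide (y), 76 mm long (x), 6 mm deep; an ampoule lies lengthwise in it. Its cover's hinge axis runs along y, 48 mm behind this point (+x) and 6 mm above it. Cover: clear dome 94 long, 60 wide, 20 mm high, grip block on its top near the free edge
- cover_4 (a joint): cover 4, rad: 0 shut, 1.9 open (stop, leaning back). A weak spring (0.5 N) opens it unless latched. Grip block 16 x 12 (along y) x 12 mm: when shut its top centre is 78 mm in front of the hinge, 32 mm above it (56 mm over the worktop). The detent starts at 0.1 rad; some 5 to 8 N down on the block snaps it shut, then it stays below 0.02; as much up reopens it
- bay_5 (a point): compartment 5 from the carrier's +y end: centre of its floor, 18 mm above the worktop; axes as the carrier's. A trough 34 mm wide (y), 76 mm long (x), 6 mm deep; an ampoule lies lengthwise in it. Its cover's hinge axis runs along y, 48 mm behind this point (+x) and 6 mm above it. Cover: clear dome 94 long, 60 wide, 20 mm high, grip block on its top near the free edge
- cover_5 (a joint): cover 5, rad: 0 shut, 1.9 open (stop, leaning back). A weak spring (0.5 N) opens it unless latched. Grip block 16 x 12 (along y) x 12 mm: when shut its top centre is 78 mm in front of the hinge, 32 mm above it (56 mm over the worktop). The detent starts at 0.1 rad; some 5 to 8 N down on the block snaps it shut, then it stays below 0.02; as much up reopens it
- bay_6 (a point): compartment 6 from the carrier's +y end: centre of its floor, 18 mm above the worktop; axes as the carrier's. A trough 34 mm wide (y), 76 mm long (x), 6 mm deep; an ampoule lies lengthwise in it. Its cover's hinge axis runs along y, 48 mm behind this point (+x) and 6 mm above it. Cover: clear dome 94 long, 60 wide, 20 mm high, grip block on its top near the free edge
- cover_6 (a joint): cover 6, rad: 0 shut, 1.9 open (stop, leaning back). A weak spring (0.5 N) opens it unless latched. Grip block 16 x 12 (along y) x 12 mm: when shut its top centre is 78 mm in front of the hinge, 32 mm above it (56 mm over the worktop). The detent starts at 0.1 rad; some 5 to 8 N down on the block snaps it shut, then it stays below 0.02; as much up reopens it
- ampoule_1: glass ampoule with a paper label, lying on its side, 11 x 63 x 11 mm: straight body, thinner neck, shaped like an 11 x 63 x 11 mm box for contacts, so it does not roll far; 12 g. Origin: middle of its underside (it may have been rolled over); y along its length, z up. Starts loose on the worktop left of the carrier; may be absent
- ampoule_2: glass ampoule with a paper label, lying on its side, 11 x 63 x 11 mm: straight body, thinner neck, shaped like an 11 x 63 x 11 mm box for contacts, so it does not roll far; 12 g. Origin: middle of its underside (it may have been rolled over); y along its length, z up. Starts loose on the worktop left of the carrier; may be absent
- ampoule_3: glass ampoule with a paper label, lying on its side, 11 x 63 x 11 mm: straight body, thinner neck, shaped like an 11 x 63 x 11 mm box for contacts, so it does not roll far; 12 g. Origin: middle of its underside (it may have been rolled over); y along its length, z up. Starts loose on the worktop left of the carrier; may be absent
- ampoule_4: glass ampoule with a paper label, lying on its side, 11 x 63 x 11 mm: straight body, thinner neck, shaped like an 11 x 63 x 11 mm box for contacts, so it does not roll far; 12 g. Origin: middle of its underside (it may have been rolled over); y along its length, z up. Starts loose on the worktop left of the carrier; may be absent
- packed_1: glass ampoule with a paper label, lying on its side, 11 x 63 x 11 mm: straight body, thinner neck, shaped like an 11 x 63 x 11 mm box for contacts, so it does not roll far; 12 g. Origin: middle of its underside (it may have been rolled over); y along its length, z up. If present, starts already lying in compartment 1; may be absent
- packed_2: glass ampoule with a paper label, lying on its side, 11 x 63 x 11 mm: straight body, thinner neck, shaped like an 11 x 63 x 11 mm box for contacts, so it does not roll far; 12 g. Origin: middle of its underside (it may have been rolled over); y along its length, z up. If present, starts already lying in compartment 2; may be absent
- packed_3: glass ampoule with a paper label, lying on its side, 11 x 63 x 11 mm: straight body, thinner neck, shaped like an 11 x 63 x 11 mm box for contacts, so it does not roll far; 12 g. Origin: middle of its underside (it may have been rolled over); y along its length, z up. If present, starts already lying in compartment 3; may be absent
- packed_4: glass ampoule with a paper label, lying on its side, 11 x 63 x 11 mm: straight body, thinner neck, shaped like an 11 x 63 x 11 mm box for contacts, so it does not roll far; 12 g. Origin: middle of its underside (it may have been rolled over); y along its length, z up. If present, starts already lying in compartment 4; may be absent
- packed_5: glass ampoule with a paper label, lying on its side, 11 x 63 x 11 mm: straight body, thinner neck, shaped like an 11 x 63 x 11 mm box for contacts, so it does not roll far; 12 g. Origin: middle of its underside (it may have been rolled over); y along its length, z up. If present, starts already lying in compartment 5; may be absent
- packed_6: glass ampoule with a paper label, lying on its side, 11 x 63 x 11 mm: straight body, thinner neck, shaped like an 11 x 63 x 11 mm box for contacts, so it does not roll far; 12 g. Origin: middle of its underside (it may have been rolled over); y along its length, z up. If present, starts already lying in compartment 6; may be absent
- vial_a: capped glass vial standing among the loose ampoules, 24 mm across, 57 mm tall; bystander. Origin: middle of its underside, z up

How it is judged:
At the end, for the whole second after the job is handed in: Every ampoule rests in a compartment (origin within 21 mm of the centre of the trough's floor), no two in one (over 30 mm apart); covers of compartments with an ampoule are latched (below 0.05 rad), those of empty ones open (above 1.0 rad) ((distance between ampoule_1 and bay_1 below 0.021 m or distance between ampoule_1 and bay_2 below 0.021 m or distance between ampoule_1 and bay_3 below 0.021 m or distance between ampoule_1 and bay_4 below 0.021 m or distance between ampoule_1 and bay_5 below 0.021 m or distance between ampoule_1 and bay_6 below 0.021 m) and linear speed of each of ampoule_1, ampoule_2, ampoule_3, ampoule_4, packed_1, packed_2, packed_3, packed_4, packed_5, packed_6 below 0.02 m/s and (distance between ampoule_2 and bay_1 below 0.021 m or distance between ampoule_2 and bay_2 below 0.021 m or distance between ampoule_2 and bay_3 below 0.021 m or distance between ampoule_2 and bay_4 below 0.021 m or distance between ampoule_2 and bay_5 below 0.021 m or distance between ampoule_2 and bay_6 below 0.021 m) and (distance between ampoule_3 and bay_1 below 0.021 m or distance between ampoule_3 and bay_2 below 0.021 m or distance between ampoule_3 and bay_3 below 0.021 m or distance between ampoule_3 and bay_4 below 0.021 m or distance between ampoule_3 and bay_5 below 0.021 m or distance between ampoule_3 and bay_6 below 0.021 m) and (distance between ampoule_4 and bay_1 below 0.021 m or distance between ampoule_4 and bay_2 below 0.021 m or distance between ampoule_4 and bay_3 below 0.021 m or distance between ampoule_4 and bay_4 below 0.021 m or distance between ampoule_4 and bay_5 below 0.021 m or distance between ampoule_4 and bay_6 below 0.021 m) and (distance between packed_1 and bay_1 below 0.021 m or distance between packed_1 and bay_2 below 0.021 m or distance between packed_1 and bay_3 below 0.021 m or distance between packed_1 and bay_4 below 0.021 m or distance between packed_1 and bay_5 below 0.021 m or distance between packed_1 and bay_6 below 0.021 m) and (distance between packed_2 and bay_1 below 0.021 m or distance between packed_2 and bay_2 below 0.021 m or distance between packed_2 and bay_3 below 0.021 m or distance between packed_2 and bay_4 below 0.021 m or distance between packed_2 and bay_5 below 0.021 m or distance between packed_2 and bay_6 below 0.021 m) and (distance between packed_3 and bay_1 below 0.021 m or distance between packed_3 and bay_2 below 0.021 m or distance between packed_3 and bay_3 below 0.021 m or distance between packed_3 and bay_4 below 0.021 m or distance between packed_3 and bay_5 below 0.021 m or distance between packed_3 and bay_6 below 0.021 m) and (distance between packed_4 and bay_1 below 0.021 m or distance between packed_4 and bay_2 below 0.021 m or distance between packed_4 and bay_3 below 0.021 m or distance between packed_4 and bay_4 below 0.021 m or distance between packed_4 and bay_5 below 0.021 m or distance between packed_4 and bay_6 below 0.021 m) and (distance between packed_5 and bay_1 below 0.021 m or distance between packed_5 and bay_2 below 0.021 m or distance between packed_5 and bay_3 below 0.021 m or distance between packed_5 and bay_4 below 0.021 m or distance between packed_5 and bay_5 below 0.021 m or distance between packed_5 and bay_6 below 0.021 m) and (distance between packed_6 and bay_1 below 0.021 m or distance between packed_6 and bay_2 below 0.021 m or distance between packed_6 and bay_3 below 0.021 m or distance between packed_6 and bay_4 below 0.021 m or distance between packed_6 and bay_5 below 0.021 m or distance between packed_6 and bay_6 below 0.021 m) and horizontal distance between each of ampoule_2, ampoule_3, ampoule_4, packed_1, packed_2, packed_3, packed_4, packed_5, packed_6 and ampoule_1 above 0.03 m and horizontal distance between each of ampoule_3, ampoule_4, packed_1, packed_2, packed_3, packed_4, packed_5, packed_6 and ampoule_2 above 0.03 m and horizontal distance between each of ampoule_4, packed_1, packed_2, packed_3, packed_4, packed_5, packed_6 and ampoule_3 above 0.03 m and horizontal distance between each of packed_1, packed_2, packed_3, packed_4, packed_5, packed_6 and ampoule_4 above 0.03 m and ((distance between any of ampoule_1, ampoule_2, ampoule_3, ampoule_4, packed_1, packed_2, packed_3, packed_4, packed_5, packed_6 and bay_1 below 0.021 m and value of joint cover_1 below 0.05 rad) or (distance between each of ampoule_1, ampoule_2, ampoule_3, ampoule_4, packed_1, packed_2, packed_3, packed_4, packed_5, packed_6 and bay_1 above 0.021 m and value of joint cover_1 above 1 rad)) and ((distance between any of ampoule_1, ampoule_2, ampoule_3, ampoule_4, packed_1, packed_2, packed_3, packed_4, packed_5, packed_6 and bay_2 below 0.021 m and value of joint cover_2 below 0.05 rad) or (distance between each of ampoule_1, ampoule_2, ampoule_3, ampoule_4, packed_1, packed_2, packed_3, packed_4, packed_5, packed_6 and bay_2 above 0.021 m and value of joint cover_2 above 1 rad)) and ((distance between any of ampoule_1, ampoule_2, ampoule_3, ampoule_4, packed_1, packed_2, packed_3, packed_4, packed_5, packed_6 and bay_3 below 0.021 m and value of joint cover_3 below 0.05 rad) or (distance between each of ampoule_1, ampoule_2, ampoule_3, ampoule_4, packed_1, packed_2, packed_3, packed_4, packed_5, packed_6 and bay_3 above 0.021 m and value of joint cover_3 above 1 rad)) and ((distance between any of ampoule_1, ampoule_2, ampoule_3, ampoule_4, packed_1, packed_2, packed_3, packed_4, packed_5, packed_6 and bay_4 below 0.021 m and value of joint cover_4 below 0.05 rad) or (distance between each of ampoule_1, ampoule_2, ampoule_3, ampoule_4, packed_1, packed_2, packed_3, packed_4, packed_5, packed_6 and bay_4 above 0.021 m and value of joint cover_4 above 1 rad)) and ((distance between any of ampoule_1, ampoule_2, ampoule_3, ampoule_4, packed_1, packed_2, packed_3, packed_4, packed_5, packed_6 and bay_5 below 0.021 m and value of joint cover_5 below 0.05 rad) or (distance between each of ampoule_1, ampoule_2, ampoule_3, ampoule_4, packed_1, packed_2, packed_3, packed_4, packed_5, packed_6 and bay_5 above 0.021 m and value of joint cover_5 above 1 rad)) and ((distance between any of ampoule_1, ampoule_2, ampoule_3, ampoule_4, packed_1, packed_2, packed_3, packed_4, packed_5, packed_6 and bay_6 below 0.021 m and value of joint cover_6 below 0.05 rad) or (distance between each of ampoule_1, ampoule_2, ampoule_3, ampoule_4, packed_1, packed_2, packed_3, packed_4, packed_5, packed_6 and bay_6 above 0.021 m and value of joint cover_6 above 1 rad))); the robot touches nothing.
It fails at once if a vial is knocked over (angle between vial_a's own z axis and vertical above 0.8 rad).
Of packed_1, packed_2, packed_3, packed_4, packed_5, packed_6 only 1 to 2 are there at a start; the rules pass over those that are not, and their reading is None.
Of ampoule_1, ampoule_2, ampoule_3, ampoule_4 only 3 to 4 are there at a start; the rules pass over those that are not, and their reading is None.
At some moment in a run one of ampoule_1, ampoule_2, ampoule_3, ampoule_4 may be knocked a few centimetres aside while the robot is not near it.
Once in a run the grip may slacken for a moment while it holds something.
It also fails if it takes over 210 s, if anything falls off the work surface, if the arm or the gripper's body presses on something with over 40 N, if the wrist force passes 120 N, or if a joint passes its speed limit or range.

### The arm

A 7-joint arm with a two-finger parallel gripper is mounted at the origin on a cart in front of the work surface, level with it; the furniture and walls round the work are solid. World frame = base frame: x ahead of the robot, y to its left, z up, the work surface at z = 0. Lengths are in m, angles in rad, forces in N, time in s.
With the tool pointing down it reaches from about 0.4 to 0.85 m from the base axis. Payload 4.5 kg.
Tool frame: the origin (TCP) lies midway between the tips of the shut fingers; the grasp point (between the pads) lies 19 mm behind it; z points along the fingers, y is the line along which they close (so a half turn about z gives the same grasp; the last joint's range is limited). The gripper opens to 85 mm and grips with 20 to 120 N. Pads are 22 mm wide; open, the fingers measure 114 mm over their backs; the gripper's body (76 mm by 85 mm) begins 54 mm behind the grasp point. The pads swing forward as they close: fully open they stand 13 mm farther back than shut.
Start: joints at [1.3, 0.689, -0.195, 1.565, 0.157, 0.902, -0.215], TCP at [0.188, -0.596, 0.231] pointing down, gripper open.
Joint ranges: [-3.01, 3.01], [-0.46, 2.08], [-1.47, 1.51], [0.13, 2.56], [-1, 4.14], [0.04, 2.09], [-2.66, 2.66]. Speed limits (rad/s): [2.57, 2.57, 3.14, 3.14, 3.14, 3.14, 3.14].

### API

Orientations are given as a 3x3 rotation matrix whose columns are the frame's x, y, z axes.
In Python, from station import env, eoat, status, imaging, finish_job gives the robot as it stands. The module is installed in compiled form; this text tells all that it offers. Calls block until the motion is done:
- env.move_pose(position, orientation): joint-space move of the TCP to a pose.
- env.move_straight(position, frame=None, v=0.15): straight line of the TCP; frame=None keeps the orientation; v is the mean speed in m/s.
- env.move_joints(angles): joint-space move.
- eoat.gripper_to(opening, strength=None): finger opening in m; strength is the grip in N (None keeps the last); returns when the fingers have stopped.
- env.sleep(seconds).
- env.inverse_kinematics(position, orientation): joint angles nearest the present ones, or None.
- status.observe(): the state.
- imaging.read_camera(name): name is "scene" or "top" or "wrist"; returns (picture, depth): 384x512x3 uint8, red, green, blue; 384x512 float32, m along the optical axis (not along the pixel's ray), 0 where there is no reading.
- imaging.calibration(name): a dict with "fovy" (degrees; the focal length in pixels is half the picture's height over the tangent of half this angle, whatever the lens; pixels are square), "cx", "cy" (the principal point, pixels), "R" (3x3) and "t" (3): a world point X has camera coordinates R X + t; the wrist camera has in their place "hand_eye" (4x4, takes a point from camera to tool coordinates, whose origin is the TCP and whose axes are the flange's). Camera axes: x right, y down, z forward; pixel columns grow to the right and rows downward; lengths in m; the calibration is good to about 2 mm. A picture is of the moment at which its call begins: read the wrist's pose just before it. calibration takes no time and is no camera call.
A pose or a line that the arm cannot do raises env.Unreachable and nothing moves.
- finish_job(): hands the job in; it is judged then, once.
The state is a dict: "time": time; "joint_pos": joint angles; "joint_velocities": joint speeds; "joint_torque": joint torques, N m; "tool_pos": TCP position; "tool_rot": TCP orientation; "wrist_force": force on the tool from outside, world axes, zero at the start; "moment": the same for the moment, N m; "opening": finger opening in m; "grip_force": force on a finger pad.
Only numpy, scipy, OpenCV 4.12 (cv2) and the standard library are available. Lean on these libraries where they do the work, as an engineer would, in place of code of your own. Each camera call takes 0.05 s, during which the arm holds its last target. There are 200 camera calls.

## Working session

There is one attempt and no reset: what is moved stays moved. The work goes in short steps, each a Python script; the robot and the scene stay as the last script left them, time stands still between calls to the robot, and variables do not carry over. Pictures are saved under pics/ and viewed, at most 14 in all, crops included, and the job is handed in when it is done.

```bash
mkdir -p pics; python3 - <<'E'
from station import env,eoat,status,imaging
import cv2,numpy as np
for n in("scene","top"):
    p,d=imaging.read_camera(n);cv2.imwrite(f"pics/{n}0.png",p[:,:,::-1]);np.savez(f"pics/{n}0.npz",p=p,d=d)
    print(n,imaging.calibration(n))
print(imaging.calibration("wrist"));s=status.observe();print(s["time"],s["tool_pos"],s["tool_rot"],s["opening"])
E
```

```text
scene {'fovy': 53.83118426138452, 'cx': 251.14545611734687, 'cy': 185.56437290725503, 'R': array([[-0.50786019, -0.86128578,  0.0162738 ],
       [-0.44063373,  0.24349554, -0.86403231],
       [ 0.74021614, -0.4459784 , -0.50317325]]), 't': array([0.33160682, 0.24152082, 0.63548491])}
top {'fovy': 49.33008599013726, 'cx': 250.10450810937513, 'cy': 191.05294154222346, 'R': array([[-2.54886450e-03, -9.99832109e-01,  1.81454353e-02],
       [-9.94067763e-01,  5.60321274e-04, -1.08761063e-01],
       [ 1.08732635e-01, -1.83150095e-02, -9.93902296e-01]]), 't': array([0.06389222, 0.51738733, 1.02928199])}
{'fovy': 63.98424476560268, 'cx': 258.1429651992857, 'cy': 188.83923282304517, 'hand_eye': array([[-4.94346476e-04, -9.48046025e-01, -3.18132819e-01,
         8.26419531e-02],
       [ 9.99999446e-01, -7.64257697e-04,  7.23613710e-04,
         7.67884730e-04],
       [-9.29154557e-04, -3.18132285e-01,  9.48045878e-01,
        -1.43538769e-01],
       [ 0.00000000e+00,  0.00000000e+00,  0.00000000e+00,
         1.00000000e+00]])}
0.1 [ 0.18734197 -0.5956439   0.23054914] [[ 9.53887273e-01  3.00164425e-01 -6.23758726e-04]
 [ 3.00165049e-01 -9.53885971e-01  1.58042521e-03]
 [-1.20607272e-04 -1.69477807e-03 -9.99998557e-01]] 0.08553909281012471
```

View pics/top0.png

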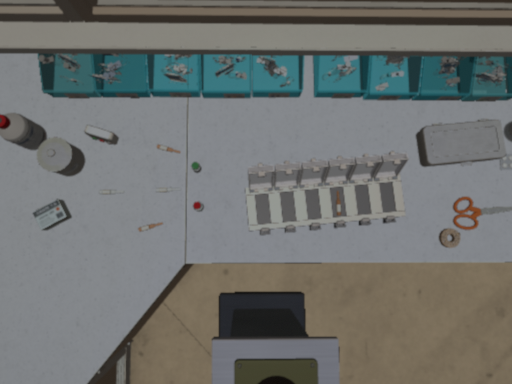

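View pics/scene0.png

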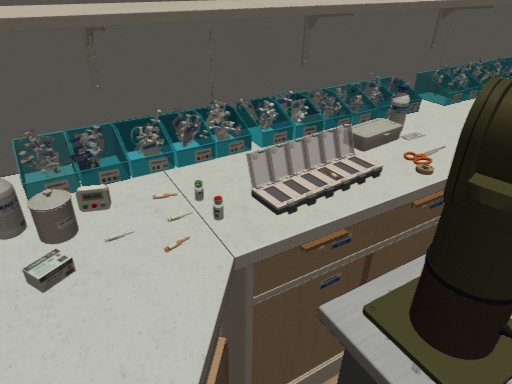

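The top view shows four loose ampoules at (168,149), (166,189), (111,192) and (150,226). Two vials stand at (195,167) and (197,206). The carrier spans about (247-405, 155-232), with an ampoule visible in bay 4 at (338,204). I'll enlarge to check the other bays.

```bash
cat > h.py <<'E'
from station import env,eoat,status,imaging,finish_job
import cv2,numpy as np
def ray(n,u,v,T=None):
    c=imaging.calibration(n);f=192/np.tan(np.radians(c["fovy"]/2))
    d=np.array([(u-c["cx"])/f,(v-c["cy"])/f,1.])
    if n=="wrist":
        H=c["hand_eye"];R=T[1]@H[:3,:3];return T[0]+T[1]@H[:3,3],R@d
    return -c["R"].T@c["t"],c["R"].T@d
def onz(n,u,v,z,T=None):
    o,d=ray(n,u,v,T);return o+d*(z-o[2])/d[2]
def down(yaw): # tool y axis (closing) at angle yaw from world y; z down
    c,s=np.cos(yaw),np.sin(yaw)
    y=np.array([-s,c,0]);z=np.array([0,0,-1.]);return np.stack([np.cross(y,z),y,z],1)
E
python3 - <<'E'
from h import *
D=np.load("pics/top0.npz");p=D["p"][:,:,::-1];d=D["d"]
a=cv2.resize(p[145:245,240:412],None,fx=4.6,fy=4.6,interpolation=cv2.INTER_CUBIC);cv2.imwrite("pics/c1.png",a)
a=cv2.resize(p[130:240,90:215],None,fx=5,fy=5,interpolation=cv2.INTER_CUBIC);cv2.imwrite("pics/c2.png",a)
for u,v in[(168,149),(166,189),(111,192),(150,226)]:print(onz("top",u,v,.006))
for u,v in[(195,167),(197,206)]:print(onz("top",u,v,.057))
for u,v in[(247,192),(401,180),(405,216),(250,230),(338,204),(135,134)]:print(onz("top",u,v,.024),d[v,u])
E
```

```text
[0.62993122 0.27584975 0.006     ]
[0.52528713 0.27901501 0.006     ]
[0.51761235 0.41937813 0.006     ]
[0.43050808 0.31777569 0.006     ]
[0.57403887 0.19942875 0.057     ]
[0.47762913 0.1934224  0.057     ]
[0.5154733  0.07089768 0.024     ] 1.0604916
[ 0.5461411  -0.32354704  0.024     ] 1.097397
[ 0.45398937 -0.32988781  0.024     ] 1.0615107
[0.41950472 0.06353154 0.024     ] 1.0533851
[ 0.48470629 -0.15999225  0.024     ] 1.0532712
[0.66509246 0.35759007 0.024     ] 1.0964551
```

View pics/c1.png

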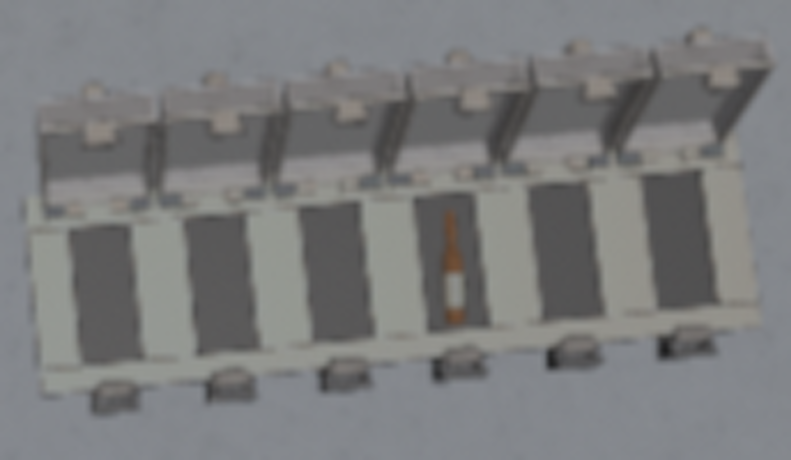

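View pics/c2.png

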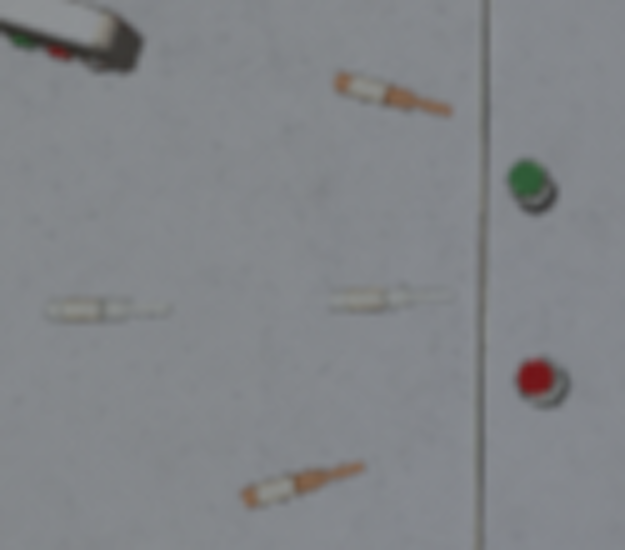

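The troughs show one amber ampoule in bay 4 (crop (452,265)) and the other five empty. Four loose ampoules are clear, plus two vials. Next I'll fit the carrier from the top view and take wrist views of both areas.

```bash
python3 - <<'E'
from h import *
px=np.array([(105,293),(223,283),(338,270),(450,262),(566,250),(679,240)])/4.6+[240,145]
W=np.array([onz("top",u,v,.018)[:2] for u,v in px]);print(W.round(4));print(np.linalg.norm(np.diff(W,axis=0),axis=1).round(4))
d=W[0]-W[-1];print(np.degrees(np.arctan2(-d[0],d[1])))
for n,(x,y) in dict(car=(.44,-.13),amp=(.48,.31)).items():
    for yaw in(0.,np.pi):
        R=down(yaw);q=env.inverse_kinematics([x,y,.30],R);print(n,yaw,None if q is None else np.round(q,2))
        if q is not None:break
    env.move_pose([x,y,.30],R);env.sleep(.3)
    s=status.observe();p,dd=imaging.read_camera("wrist");cv2.imwrite(f"pics/w_{n}.png",p[:,:,::-1])
    np.savez(f"pics/w_{n}.npz",p=p,d=dd,t=s["tool_pos"],R=s["tool_rot"]);print(s["time"],s["tool_pos"])
E
```

```text
[[ 0.4734  0.0307]
 [ 0.4789 -0.0347]
 [ 0.486  -0.0986]
 [ 0.4904 -0.1611]
 [ 0.497  -0.226 ]
 [ 0.5026 -0.2894]]
[0.0656 0.0643 0.0626 0.0653 0.0637]
5.200020828470096
car 0.0 [ 0.85  0.53 -1.04  1.93  0.55  1.    1.13]
2.3333 [ 0.43995776 -0.1303305   0.29990872]
amp 0.0 [-0.14  0.67 -0.93  1.62  0.58  1.15  0.36]
4.3083 [0.48037729 0.30929654 0.30000754]
```

View pics/w_car.png

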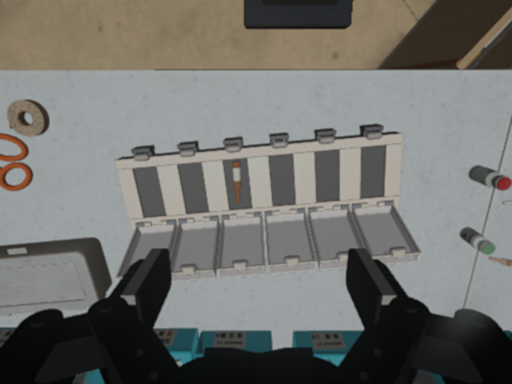

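View pics/w_amp.png

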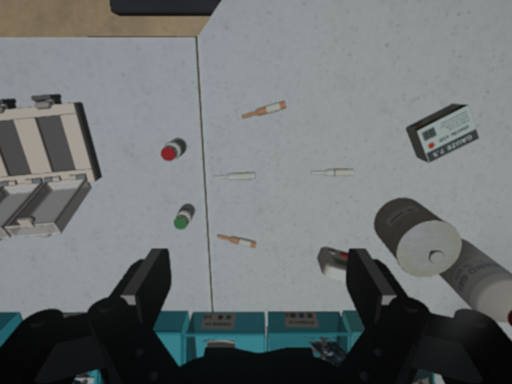

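The wrist view of the carrier shows only bay 4 occupied (237,183), with every other trough empty. The ampoule view shows the four ampoules at (264,109), (236,176), (333,172) and (237,241). Now I'll measure from both by masks.

```bash
cat >> h.py <<'E'
def ampoules(p,T,lo=(.36,.22),hi=(.72,.50),cam="wrist",thr=14,roi=None):
    """elongated blobs ~63 mm long on the worktop: list of (x,y,angle of long axis, length)"""
    b=p.astype(int);bg=cv2.medianBlur(p,61).astype(int)
    m=(np.abs(b-bg).max(2)>thr).astype(np.uint8);m=cv2.morphologyEx(m,cv2.MORPH_CLOSE,np.ones((7,7)))
    out=[]
    for c in cv2.findContours(m,cv2.RETR_EXTERNAL,cv2.CHAIN_APPROX_NONE)[0]:
        if len(c)<20:continue
        P=np.array([onz(cam,u,v,.006,T)[:2] for u,v in c[:,0]]).astype(np.float32)
        (x,y),(w,h),a=cv2.minAreaRect(P)
        if not(lo[0]<x<hi[0] and lo[1]<y<hi[1]):continue
        L,S=max(w,h),min(w,h)
        if .045<L<.078 and S<.022:
            e=cv2.boxPoints(((x,y),(w,h),a));k=e[1]-e[0] if np.linalg.norm(e[1]-e[0])>np.linalg.norm(e[2]-e[1]) else e[2]-e[1]
            out.append((float(x),float(y),float(np.arctan2(k[1],k[0])),float(L),float(S)))
    return out
E
python3 - <<'E'
from h import *
D=np.load("pics/w_amp.npz");T=(D["t"],D["R"])
for thr in(10,14,20):print(thr,*np.round(ampoules(D["p"],T,thr=thr),4),sep="\n")
D=np.load("pics/top0.npz")
print("top",*np.round(ampoules(D["p"],None,cam="top",thr=14),4),sep="\n")
D=np.load("pics/w_car.npz");T=(D["t"],D["R"]);g=cv2.cvtColor(D["p"],cv2.COLOR_RGB2GRAY)
m=((g<105)).astype(np.uint8);m[:145]=0;m[218:]=0;W=[]
for c in cv2.findContours(m,cv2.RETR_EXTERNAL,cv2.CHAIN_APPROX_SIMPLE)[0]:
    if cv2.contourArea(c)<400:continue
    P=np.array([onz("wrist",u,v,.020,T)[:2] for u,v in c[:,0]]).astype(np.float32);r=cv2.minAreaRect(P);print(np.round(r[0],4),np.round(r[1],4),round(r[2],1))
h=D["d"];
for u,v in[(180,150),(285,180),(148,215),(280,100)]:
    c=imaging.calibration("wrist");o,d=ray("wrist",u,v,T);print((o+d*h[v,u]).round(4))
E
```

```text
Traceback (most recent call last):
  File "h.py", line 21, in ampoules
    P=np.array([onz(cam,u,v,.006,T)[:2] for u,v in c[:,0]]).astype(np.float32)
                ~~~^^^^^^^^^^^^^^^^
  File "h.py", line 10, in onz
    o,d=ray(n,u,v,T);return o+d*(z-o[2])/d[2]
        ~~~^^^^^^^^^
  File "h.py", line 4, in ray
    c=imaging.calibration(n);f=192/np.tan(np.radians(c["fovy"]/2))
ValueError: time passes only in moves, steps and waits
```

```bash
sed -i 's/c=imaging.calibration(n);f=/c=cal(n);f=/' h.py; sed -i '2a import functools\ncal=functools.cache(imaging.calibration)' h.py
cat > m.py <<'E'
from h import *
D=np.load("pics/w_amp.npz");T=(D["t"],D["R"])
for thr in(10,14,20):print(thr,*np.round(ampoules(D["p"],T,thr=thr),4),sep="\n")
D=np.load("pics/top0.npz")
print("top",*np.round(ampoules(D["p"],None,cam="top",thr=14),4),sep="\n")
D=np.load("pics/w_car.npz");T=(D["t"],D["R"]);g=cv2.cvtColor(D["p"],cv2.COLOR_RGB2GRAY)
m=((g<105)).astype(np.uint8);m[:145]=0;m[218:]=0;W=[]
for c in cv2.findContours(m,cv2.RETR_EXTERNAL,cv2.CHAIN_APPROX_SIMPLE)[0]:
    if cv2.contourArea(c)<400:continue
    P=np.array([onz("wrist",u,v,.020,T)[:2] for u,v in c[:,0]]).astype(np.float32);r=cv2.minAreaRect(P);print(np.round(r[0],4),np.round(r[1],4),round(r[2],1))
h=D["d"];
for u,v in[(180,150),(285,180),(148,215),(280,100)]:
    o,d=ray("wrist",u,v,T);print((o+d*h[v,u]).round(4))
E
python3 m.py
```

```text
10
[0.5257 0.2725 1.5694 0.0622 0.0139]
[0.5206 0.4162 1.5694 0.0632 0.0122]
[ 0.4322  0.3154 -1.2898  0.0642  0.0134]
14
[0.6322 0.2727 1.3323 0.0649 0.0144]
[0.525  0.2732 1.5694 0.0608 0.0123]
[0.5206 0.4162 1.5694 0.0629 0.0122]
[ 0.4321  0.3154 -1.3026  0.0642  0.0129]
20
[0.6322 0.2731 1.3323 0.0633 0.0138]
[0.5257 0.277  1.5694 0.0503 0.0108]
[ 0.4319  0.3153 -1.2925  0.0635  0.012 ]
top
[ 0.4305  0.3177 -1.2921  0.0636  0.014 ]
[ 0.5066 -0.2902] [0.0759 0.0336] 5.2
[ 0.5006 -0.2258] [0.0759 0.0336] 5.2
[ 0.4821 -0.4787] [0.0445 0.0457] 74.9
[ 0.4946 -0.1614] [0.0759 0.0335] 5.4
[ 0.4886 -0.097 ] [0.0759 0.0334] 5.2
[ 0.4826 -0.0328] [0.0758 0.0338] 5.5
[0.4764 0.0323] [0.0761 0.0335] 6.0
[ 0.4408 -0.2223] [0.0192 0.2147] 5.6
[ 0.4437 -0.2397  0.022 ]
[ 0.4881 -0.0926  0.0194]
[ 0.543  -0.2967  0.0188]
[ 0.378  -0.1009  0.0008]
```

Trough rectangles come out at 76 x 34 mm, so the carrier yaw of about 5.3° and the bay positions are solid. Now the first ampoule.

```bash
cat >> h.py <<'E'
YAW=.0934;B1=np.array([.4764,.0322]);B6=np.array([.5066,-.2902])
def bay(i): 
    e=(B6-B1)/np.linalg.norm(B6-B1);return (B1+B6)/2+e*.064*(i-3.5)
def look(thr=12):
    s=status.observe();p,d=imaging.read_camera("wrist");return p,(s["tool_pos"],s["tool_rot"]),d
def pick(x,y,a,tz=.004):
    """hover, refine with the wrist camera, grasp, lift; True if held"""
    ys=[(a+k*np.pi+np.pi)%(2*np.pi)-np.pi for k in(0,1)];q0=status.observe()["joint_pos"]
    c=[(np.abs(np.array(q)-q0).max(),yw) for yw in ys if (q:=env.inverse_kinematics([x,y,.13],down(yw))) is not None]
    yw=min(c)[1];eoat.gripper_to(.085,40);env.move_pose([x,y,.13],down(yw));env.sleep(.2)
    p,T,_=look();A=[]
    for thr in(8,11,14):A+=[r for r in ampoules(p,T,thr=thr,lo=(x-.05,y-.05),hi=(x+.05,y+.05)) if .055<r[3]<.07]
    if not A:
        cv2.imwrite("pics/fail.png",p[:,:,::-1]);print("not seen near",x,y);return False
    r=min(A,key=lambda r:abs(r[3]-.063));print("seen",np.round(A,4).tolist())
    x,y,a2=r[:3];yw+=(a2-yw+np.pi/2)%np.pi-np.pi/2
    R=down(yw);env.move_straight([x,y,.10],R,.2);eoat.gripper_to(.04)
    env.move_straight([x,y,tz],R,.12);eoat.gripper_to(.0,40);s=status.observe()
    print("grip",s["opening"],s["grip_force"],s["tool_pos"],s["wrist_force"])
    env.move_straight([x,y,.13],R,.2);s=status.observe();print("lift",s["opening"],s["grip_force"],s["time"]);return s["opening"]>.007
def place(i,tz=.027):
    b=bay(i);R=down(YAW);env.move_pose([*b,.14],R);s=status.observe();print("at bay",i,s["opening"],s["grip_force"])
    if s["opening"]<.007:return False
    env.move_straight([*b,tz],R,.12);print("f",status.observe()["wrist_force"],status.observe()["opening"])
    eoat.gripper_to(.028);env.move_straight([*b,.15],R,.25);print(status.observe()["time"])
    return True
E
python3 - <<'E'
from h import *
if pick(.432,.3154,-1.295): place(3)
# view placed bay from a bit to the front
env.move_pose([.44,-.09,.25],down(YAW));p,T,d=look();cv2.imwrite("pics/w3.png",p[:,:,::-1])
E
```

```text
seen [[0.432, 0.3168, -1.2884, 0.066, 0.0122], [0.4322, 0.3163, -1.2884, 0.065, 0.0122]]
grip 0.009384494023345872 40.299789905548096 [0.43255602 0.31664666 0.00480603] [-0.41136371 -0.90824343  5.72617083]
lift 0.00953245532023316 39.555734395980835 8.9167
at bay 3 0.009605313594496801 43.72507452964783
f [-0.36269827 -0.17705924 -0.36401859] 0.009282184311507829
12.5083
```

View pics/w3.png

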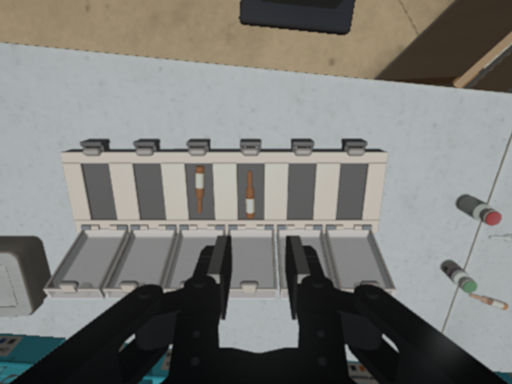

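The ampoule lies in bay 3 (250,195), well centred. Next, the remaining three.

```bash
python3 - <<'E'
from h import *
for n,(x,y,a,b) in enumerate([(.5257,.2728,1.57,2),(.5206,.4162,1.57,1),(.6322,.273,1.332,5)]):
    if not pick(x,y,a):print("pick fail",n);break
    if not place(b):print("place fail",n);break
env.move_pose([.44,-.13,.30],down(YAW));p,T,d=look();cv2.imwrite("pics/w4.png",p[:,:,::-1]);print(status.observe()["time"])
E
```

```text
seen [[0.525, 0.2739, 1.473, 0.0656, 0.0168], [0.525, 0.2734, 1.4744, 0.0647, 0.0167], [0.5265, 0.2727, -1.5204, 0.0639, 0.0126]]
grip 0.00946628477254497 40.29237449169159 [0.52693573 0.27305739 0.00490516] [-0.17730627  0.37845208  4.86900103]
lift 0.009170117963737318 39.631959199905396 18.3
at bay 2 0.00970878435952857 39.649638533592224
f [-0.13610478 -1.30324426  0.52464109] 0.009318274763515029
21.5333
seen [[0.5206, 0.4168, -1.5648, 0.065, 0.0122], [0.5206, 0.4163, -1.5648, 0.064, 0.0122], [0.5206, 0.4158, -1.5648, 0.063, 0.0122]]
grip 0.009670726167608638 40.311872363090515 [0.52103682 0.41633755 0.00507732] [ 0.07318305 -0.92378959  5.32696105]
lift 0.009409689474351338 39.70240652561188 26.95
at bay 1 0.009513117762858717 39.71627712249756
f [-0.37907327 -0.34066175 -0.47113866] 0.009537520756180104
30.4417
seen [[0.632, 0.2737, 1.3257, 0.065, 0.0122], [0.632, 0.2737, 1.3257, 0.065, 0.0122], [0.632, 0.2737, 1.3257, 0.065, 0.0122]]
grip 0.009539337979967815 40.30478775501251 [0.63249189 0.27405693 0.00509327] [ 0.02045012 -0.8666535   4.41308218]
lift 0.009803240976284065 39.73049461841583 35.3167
at bay 5 0.009179756955289534 39.74177420139313
f [ 0.20198618  0.0276671  -0.65603023] 0.008920108329623732
39.2333
40.0583
```

View pics/w4.png

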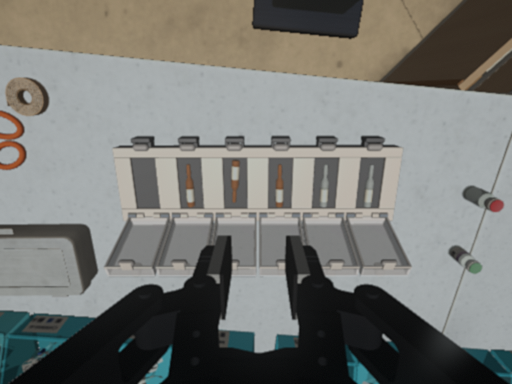

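All five bays (1–5) hold an ampoule and bay 6 is empty. Next I'll close cover 3 as a test.

```bash
cat >> h.py <<'E'
def close(i):
    X=np.array([np.cos(YAW),np.sin(YAW)]);h=bay(i)+.048*X;R=down(YAW);F=[]
    def go(s,z,v=.12):env.move_straight([*(h+s*X),z],R,v);F.append(status.observe()["wrist_force"])
    eoat.gripper_to(0.,20);env.move_pose([*(h+.095*X),.19],R);go(.095,.078,.15)
    r,p0=np.hypot(.078,.032),np.arctan2(.032,.078)
    for th in np.arange(1.8,.15,-.2):
        P=np.array([-r*np.cos(th+p0),.024+r*np.sin(th+p0)]);c=P+.004*np.array([np.cos(th),-np.sin(th)])
        go(c[0]+.011*np.sin(th),c[1])
    k=len(F)
    for z in np.arange(.068,.0525,-.002):
        go(-.078,z,.05)
        if F[-1][2]>20:break
    print("cover",i,"sweep |F|",np.linalg.norm(F[:k],axis=1).round(1),"press Fz",[round(f[2],1) for f in F[k:]],"z",z)
    go(-.078,.15,.2);print(status.observe()["time"])
E
python3 - <<'E'
from h import *
close(3)
env.move_pose([.44,-.13,.30],down(YAW));p,T,d=look();cv2.imwrite("pics/w5.png",p[:,:,::-1])
E
```

```text
cover 3 sweep |F| [1.1 1.5 0.8 0.9 0.9 0.8 1.4 1.  0.8 0.6] press Fz [np.float64(0.7), np.float64(-0.2), np.float64(2.3), np.float64(0.3), np.float64(0.3), np.float64(-0.2), np.float64(3.3), np.float64(21.8)] z 0.05399999999999999
47.8667
```

View pics/w5.png

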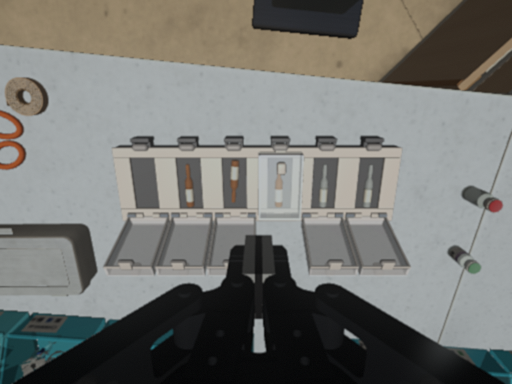

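Cover 3 is shut, with its grip block at (281,168). The other four next.

```bash
python3 - <<'E'
from h import *
for i in(1,2,4,5):close(i)
env.move_pose([.44,-.13,.30],down(YAW));env.sleep(1);p,T,d=look();cv2.imwrite("pics/w6.png",p[:,:,::-1])
X=np.array([np.cos(YAW),np.sin(YAW)])
H=192/np.tan(np.radians(cal("wrist")["fovy"]/2));c=cal("wrist");E=c["hand_eye"]
for i in range(1,7): # height measured at the shut block's top centre (0.056 if shut)
    w=np.array([*(bay(i)-.030*X),.056]);q=E[:3,:3].T@(T[1].T@(w-T[0])-E[:3,3]);u,v=np.round(q[:2]/q[2]*H+[c["cx"],c["cy"]]).astype(int)
    o,r=ray("wrist",u,v,T);print(i,(u,v),(o+r*np.median(d[v-1:v+2,u-1:u+2]))[2].round(4))
E
```

```text
cover 1 sweep |F| [0.6 1.1 1.  1.1 1.3 1.1 0.6 1.2 1.4 0.9] press Fz [np.float64(1.0), np.float64(0.9), np.float64(0.7), np.float64(0.1), np.float64(1.4), np.float64(1.0), np.float64(2.0), np.float64(24.4)] z 0.05399999999999999
56.3833
cover 2 sweep |F| [0.6 1.  1.1 0.2 0.7 0.7 0.4 1.4 0.9 1. ] press Fz [np.float64(1.1), np.float64(-0.2), np.float64(1.5), np.float64(-0.1), np.float64(-0.6), np.float64(-0.1), np.float64(2.5), np.float64(24.2)] z 0.05399999999999999
63.9
cover 4 sweep |F| [0.5 0.7 0.6 0.9 1.1 1.3 0.5 0.7 1.2 1. ] press Fz [np.float64(1.1), np.float64(0.0), np.float64(2.8), np.float64(-0.4), np.float64(-0.2), np.float64(-0.1), np.float64(2.9), np.float64(21.6)] z 0.05399999999999999
71.525
cover 5 sweep |F| [1.4 0.9 0.6 0.4 0.4 0.1 0.8 0.5 1.  0.5] press Fz [np.float64(0.3), np.float64(-0.4), np.float64(1.4), np.float64(0.4), np.float64(0.7), np.float64(0.0), np.float64(2.0), np.float64(19.6)] z 0.05399999999999999
79.0417
1 (np.int64(379), np.int64(168)) 0.0569
2 (np.int64(330), np.int64(168)) 0.0571
3 (np.int64(281), np.int64(168)) 0.0575
4 (np.int64(231), np.int64(168)) 0.0575
5 (np.int64(182), np.int64(169)) 0.0564
6 (np.int64(133), np.int64(169)) 0.0197
```

View pics/w6.png

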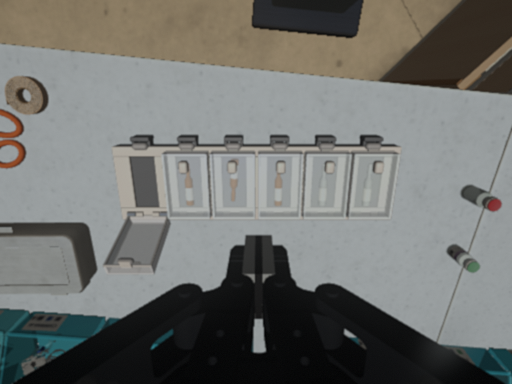

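Covers 1–5 are shut over ampoules, with their blocks at 56–57 mm. Cover 6 stands open over its empty bay (137,240), and both vials are upright at (480,198) and (463,258).

```bash
python3 -c "
from station import finish_job;print(finish_job())"
```

```text
the job is handed in; nothing more can be done
None
```

I've handed the job in: the four loose ampoules are in bays 1, 2, 3 and 5, bay 4 kept the one it already held, covers 1–5 are snapped shut, cover 6 stands open over its empty bay, and both vials are still upright; the verdict wasn't shown.

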